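Hold the carafe plate's timer dial in its third notch

ROBOT

A 6-joint arm with a two-finger parallel gripper is mounted at the origin on the work surface. World frame = base frame: x ahead of the robot, y to its left, z up, the work surface at z = 0. Lengths are in m, angles in rad, forces in N, time in s.
With the tool pointing down it reaches from about 0.375 to 0.975 m from the base axis. Payload 3.8 kg.
Tool frame: the origin (TCP) lies on the centre line of the jaws, within the pads' length; the fingertips stand 22 mm ahead of it and the grasp point (between the pads) lies 3 mm ahead of it; x points along the fingers, y is the direction in which the jaws open and shut, and the axes are right-handed (so a half turn about x gives the same grasp; the last joint's range is limited). The gripper opens to 85 mm and grips with 20 to 120 N. Pads are 22 mm wide; open, the fingers measure 114 mm over their backs; the gripper's body (76 mm by 85 mm) begins 54 mm behind the grasp point. The pads swing forward as they close: fully open they stand 13 mm farther back than shut.
Start: joints at [-1.161, 0.264, 1.604, -0, 1.274, -0.037], TCP at [0.292, -0.609, 0.253] pointing down, gripper open.
Joint ranges: [-2.63, 2.63], [-0.94, 2.18], [0.31, 2.57], [-1.31, 4.45], [0, 2.66], [-2.55, 2.55]. Speed limits (rad/s): [2.57, 2.57, 3.14, 3.14, 3.14, 3.14].

INTERFACE

Orientations are given as a rotation vector (axis times angle).
In Python, from workcell import monitor, eyes, finish_job gives the robot as it stands. The module is installed in compiled form; this text tells all that it offers.
- The arm moves only by the tool play_rows, never from a script. Its argument "deltas" is a list of rows, each an object of numbers: "wx", "wy", "wz": the turn, a rotation vector about the world's x, y, z in degrees; "x", "y", "z": the shift along the world's x, y, z in mm; "fingers": the closure, from -1 (fully open) to 1 (shut), so that 0 is half open. A call has 1 to 20 rows; each row is the pose to reach, as a shift and turn from the pose commanded when the call began; what a row does not reach only later rows make up. A row lasts 1/8 s, in which the tool goes at most 62.5 mm and 10.7 degrees, less where a joint would pass 70% of its speed; a pose out of reach is approached as far as the arm can. A call with a gripper value outside its range is refused whole. The fingers move at their own pace and stop on an object; "grip_force" is the grip in N (left out, the last holds). Time passes only in rows, so rows that repeat a pose let the fingers close. It gives the time, the measured TCP pose, the force and the opening at its end, in the units of the state.
- monitor.read_state(): the state, without advancing time (a new reading comes with each control period).
- eyes.read_camera(name): name is "side" or "top"; returns a dict with "frame" (480x640x3 uint8, red, green, blue), "depth" (480x640 float32, m along the optical axis (not along the pixel's ray), 0 where there is no reading), "K" (3x3 intrinsics, pixels), "view" (4x4, takes a point from world to camera coordinates). Camera axes: x right, y down, z forward; pixel columns grow to the right and rows downward; lengths in m; the calibration is good to about 2 mm. A picture is of the moment at which its call begins.
- finish_job(): hands the job in, once; it reports no verdict.
The state is a dict: "time": time; "q": joint angles; "joint_vel": joint speeds; "joint_torque": joint torques, N m; "tool_pos": TCP position; "tcp_rot": TCP orientation; "wrist_force": force on the tool from outside, world axes, zero at the start; "torque": the same for the moment, N m; "width": opening from 0.0 (shut) to 1.0 (fully open).
Only numpy, scipy, OpenCV 4.12 (cv2) and the standard library are available. Lean on these libraries where they do the work, as an engineer would, in place of code of your own. Each camera call takes 0.05 s, during which the arm holds its last target.

TASK

One of the warmer's two plates has the glass coffee carafe on it, the other the steel milk jug. Press down the lever of the spring-return dial that belongs to the carafe's plate, past its first two clicks fully into the third notch without forcing it hard against its stop, and finish while still holding it there with the fingers, because it springs back when let go. Leave the other dial and everything standing about undisturbed.

Things in the scene. Friction and masses are not known exactly. Their poses are not given: they have to be found in the camera images.
- warmer: fixed steel twin coffee warmer, 275 mm deep, 440 wide. Origin on the counter under the middle of the dials' common axis; x points from the dials to the plates (away from the robot), y left, z up. Body from 20 mm before to 255 mm behind the axis. Aluminium control bank, to 45 mm behind the axis, 110 mm high; deck behind it 65 mm. Disc tops 132 mm up.
- plate_left (a point): centre of the top of the left hot plate (dark disc, 156 mm across, 71 mm above the counter); left is the warmer's +y side, seen from the robot. Straight across from the left dial, 155 mm beyond its axis.
- plate_right (a point): centre of the top of the right hot plate (dark disc, 156 mm across, 71 mm above the counter); right is the warmer's -y side, seen from the robot. Straight across from the right dial, 155 mm beyond its axis.
- dial_left_pad (a point): centre of the upper face of the left lever's pad (black, 32 mm along the lever, 36 wide, 10 thick), moving with it. It juts over the open counter, towards the robot, from a 64 mm disc on a level axis 100 mm up. At rest (sloping up 0.5 rad) the point is 142 mm up and 66 mm out from the axis; at the notches 120, 97, 74 mm up and 75, 78, 74 mm out; at 1.0 rad 67 mm up.
- dial_right_pad (a point): the same point on the right dial's lever: same sizes and heights as dial_left_pad.
- dial_left (a joint): the left plate's spring-return dial. 0 = rest, lever up; grows as it is pressed down. Soft notches at 0.30, 0.60, 0.90 rad; the third is the last. Nothing latches: let go, it springs back to 0. At the pad it resists with 2 to 10 N, rising sharply, then falling, at the click before each notch, about 8 N at the third; at 1.0 is a hard stop.
- dial_right (a joint): the same kind of dial, for the right plate: same values, notches and forces as dial_left.
- carafe_mid (a point): middle of the round glass coffee carafe (146 mm across, 140 mm tall, black collar and lid, black handle reaching 120 mm from its axis), 70 mm above its base. Stands on one of the plates.
- jug_mid (a point): middle of the steel milk jug (90 mm across, 110 mm tall, open, with a handle), 55 mm above its base. Stands on the other plate.
- mug_mid (a point): middle of a white mug (82 mm across, 95 mm tall) standing on the counter to the left; bystander.
- sugar_mid (a point): middle of a glass sugar jar with a steel cap (76 mm across, 130 mm tall) on the counter to the right; bystander.
Mind the look-alikes: they are no part of the job. What is shaped like the part that bears carafe_mid but blue is not meant.

How it is judged:
By the outcome, as a careful person would: the job done as asked, in the order asked, and still so for the second after the job is handed in, while the arm keeps its last pose, push and grip.
It also fails if it takes over 35 s, if anything falls off the work surface, if the arm or the gripper's body presses on something with over 40 N, if the wrist force passes 120 N, or if a joint passes its speed limit or range.

## Working session

There is one attempt and no reset: what is moved stays moved. The work goes in short steps, Python scripts to look and compute and a tool call to move; the robot and the scene stay as the last step left them, time stands still between calls to the robot, and variables do not carry over. Pictures are saved under pics/ and viewed, and the job is handed in when it is done.

Besides the shell and the picture viewer there is one more tool, called after ">>>" by a JSON object that holds its "op" and its "data". play_rows: Moves the arm, as the interface text tells. Its arguments: {"type":"object","properties":{"deltas":{"type":"array"},"grip_force":{"type":"number"}},"required":["deltas"]}

```bash
mkdir -p pics; cat > h.py <<'E'
import numpy as np,cv2
from workcell import monitor,eyes,finish_job
def snap(n,tag):
    c=eyes.read_camera(n); np.savez(f'{tag}.npz',**c)
    cv2.imwrite(f'pics/{tag}.png',c['frame'][:,:,::-1]); return c
def load(tag): return dict(np.load(f'{tag}.npz'))
def pt(c,u,v):
    d=c['depth'][v,u];K=c['K'];p=np.array([(u-K[0,2])/K[0,0]*d,(v-K[1,2])/K[1,1]*d,d,1])
    return (np.linalg.inv(c['view'])@p)[:3]
def cloud(c):
    d=c['depth'];K=c['K'];v,u=np.mgrid[:480,:640]
    p=np.stack([(u-K[0,2])/K[0,0]*d,(v-K[1,2])/K[1,1]*d,d,np.ones_like(d)],-1)
    return (p@np.linalg.inv(c['view']).T)[...,:3]
E
python3 - <<'E'
from h import *
for n in('side','top'):
    c=snap(n,n+'0'); print(c['K'],np.linalg.inv(c['view']).round(3))
print(monitor.read_state())
E
```

```text
[[588.02150935   0.         316.50244606]
 [  0.         588.02150935 240.45406422]
 [  0.           0.           1.        ]] [[-0.983 -0.151  0.107  0.377]
 [-0.183  0.737 -0.651  1.141]
 [ 0.019 -0.659 -0.752  1.406]
 [ 0.     0.     0.     1.   ]]
[[590.55606112   0.         318.91171519]
 [  0.         590.55606112 234.1098323 ]
 [  0.           0.           1.        ]] [[-0.017 -0.993  0.115  0.381]
 [-1.     0.017  0.002  0.018]
 [-0.004 -0.115 -0.993  1.542]
 [ 0.     0.     0.     1.   ]]
{'time': 0.1, 'q': array([-1.16092447e+00,  2.64711885e-01,  1.60527309e+00, -9.18272836e-07,
        1.27368020e+00, -3.68987329e-02]), 'joint_vel': array([ 0.00244827, -0.00131988, -0.00323696,  0.00082393, -0.00177098,
        0.00065009]), 'joint_torque': array([ 1.49897010e-04, -5.16707826e+01, -3.68590164e+01, -9.49106948e-05,
        6.27945774e-03, -1.59957261e-05]), 'tool_pos': array([ 0.29138677, -0.60817321,  0.25204425]), 'tcp_rot': array([ 1.97408932,  0.45061763, -1.97486911]), 'wrist_force': array([-0.22621981, -0.34371873,  0.63869203]), 'torque': array([0.00215096, 0.07480373, 0.03709372]), 'width': 1.0065353293313029}
```

View pics/side0.png

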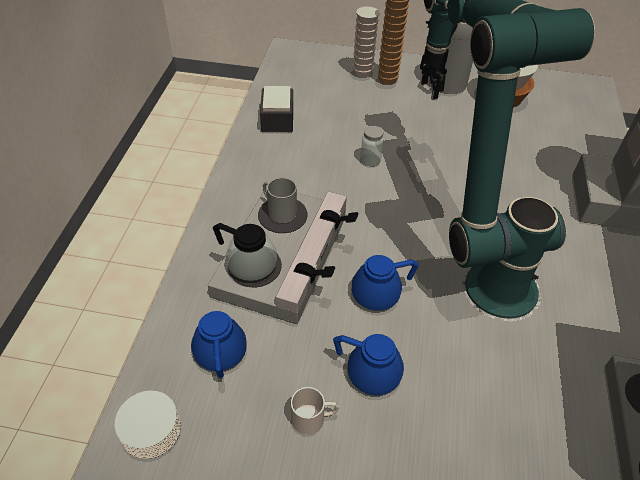

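View pics/top0.png

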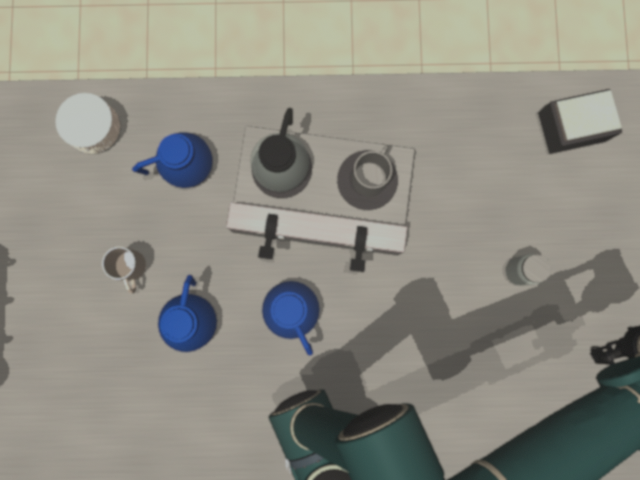

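The carafe (clear glass, black lid) stands on the left plate, at top (280,165). The left dial's pad is at top (267,252) and side (325,271). The jug is on the right plate, and a blue look-alike stands just in front at top (290,310). Next I'll measure the points.

```bash
python3 - <<'E'
from h import *
np.set_printoptions(suppress=True,precision=4)
c=load('top0');P=cloud(c)
hsv=cv2.cvtColor(c['frame'],cv2.COLOR_RGB2HSV)
dark=(hsv[...,2]<60)
n,l,s,ce=cv2.connectedComponentsWithStats(dark.astype('uint8'))
for i in range(1,n):
    if s[i,4]>50: print(i,s[i],ce[i],np.median(P[l==i],0))
for name,(x0,x1,y0,y1) in dict(L=(250,285,212,262),R=(345,380,224,276)).items():
    m=np.zeros_like(dark);m[y0:y1,x0:x1]=dark[y0:y1,x0:x1]
    for v in range(y0,y1,3):
        us=np.where(m[v])[0]
        if len(us): u=int(us.mean()); print(name,v,us.min(),us.max(),P[v,u])
# bank top
m=(P[...,2]>.104)&(P[...,2]<.116)&(P[...,0]>.4)&(hsv[...,2]>140)
m[:, :215]=0; m[:,420:]=0; m[:190]=0;m[260:]=0
cnt=max(cv2.findContours(m.astype('uint8'),0,2)[0],key=cv2.contourArea)
r=cv2.minAreaRect(cnt);print(r);
K=c['K'];iv=np.linalg.inv(c['view'])
def ray(u,v,z):
    d=iv[:3,:3]@np.array([(u-K[0,2])/K[0,0],(v-K[1,2])/K[1,1],1]);o=iv[:3,3];return o+d*(z-o[2])/d[2]
for b in cv2.boxPoints(r): print(b,ray(*b,.11))
# blue pot
b=(hsv[...,0]>100)&(hsv[...,0]<130)&(hsv[...,1]>120)
n,l,s,ce=cv2.connectedComponentsWithStats(b.astype('uint8'))
for i in range(1,n):
    if s[i,4]>200: q=P[l==i];print('blue',ce[i],q.min(0),q.max(0))
c=load('side0')
cv2.imwrite('pics/sidez.png',cv2.resize(c['frame'][180:330,200:420,::-1],None,fx=3.6,fy=3.6,interpolation=cv2.INTER_CUBIC))
for u,v in((325,272),(312,270),(348,217)): print(pt(c,u,v))
E
```

```text
1 [540 105  74  47 761] [559.5466 132.569 ] [ 0.7973 -0.5842  0.0571]
2 [ 260  109   35   63 1125] [278.1627 149.6391] [0.7304 0.1104 0.2087]
3 [260 215  17  43 331] [268.7613 237.4743] [0.5423 0.1416 0.131 ]
4 [352 228  14  42 314] [359.0892 250.0096] [ 0.5084 -0.0744  0.1315]
5 [ 482  327  158  143 4281] [575.2516 402.3205] [ 0.228  -0.3521  0.6773]
7 [ 276  390  127   79 3662] [333.183 423.237] [0.1866 0.0107 0.5743]
8 [397 405  47  75 468] [424.7521 441.3568] [ 0.2058 -0.1096  0.7728]
13 [449 463  45  17 433] [473.7667 473.3441] [ 0.1546 -0.1797  0.7329]
14 [315 471  38   9 266] [334.3797 475.6466] [ 0.0425 -0.0006  0.3298]
L 215 270 271 [0.596  0.1402 0.1167]
L 218 269 275 [0.5872 0.1347 0.1259]
L 221 268 275 [0.5793 0.1368 0.13  ]
L 224 268 274 [0.5719 0.1368 0.1309]
L 227 267 274 [0.5645 0.1391 0.1318]
L 230 267 274 [0.5571 0.1391 0.1331]
L 233 266 273 [0.5508 0.1422 0.1257]
L 236 266 274 [0.5439 0.1402 0.1219]
L 239 267 270 [0.5361 0.1446 0.1266]
L 242 267 269 [0.5299 0.1456 0.1166]
L 245 266 269 [0.5211 0.1466 0.1325]
L 248 261 271 [0.5138 0.149  0.1331]
L 251 260 272 [0.505
[... 508 characters left out ...]
.4813 -0.0658  0.1337]
R 263 352 363 [ 0.4736 -0.0675  0.1413]
R 266 352 362 [ 0.4663 -0.0672  0.1437]
R 269 354 362 [ 0.4589 -0.069   0.1493]
((315.95623779296875, 228.033203125), (179.6101837158203, 27.817626953125), 7.815293788909912)
[225.094  229.6011] [0.5629 0.2509 0.11  ]
[228.8766 202.0419] [0.631  0.2417 0.11  ]
[406.8185 226.4653] [ 0.5629 -0.1933  0.11  ]
[403.0359 254.0245] [ 0.4955 -0.1818  0.11  ]
blue [179.4835 159.8498] [0.3813 0.0183 0.0421] [0.8118 0.4773 1.5416]
blue [186.1299 321.3873] [0.2709 0.0183 0.0441] [0.4511 0.416  1.5416]
blue [289.8284 312.9209] [0.2631 0.0183 0.0598] [0.4242 0.1607 1.5416]
[0.5116 0.158  0.1456]
[0.5507 0.1405 0.1228]
[ 0.4817 -0.0684  0.1359]
```

View pics/sidez.png

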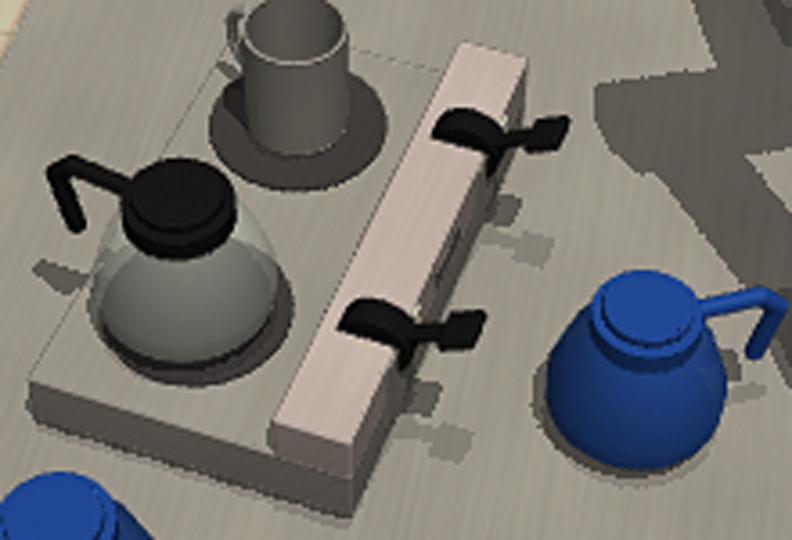

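```bash
python3 - <<'E'
from h import *
from scipy.spatial.transform import Rotation as R
np.set_printoptions(suppress=True,precision=4)
c=load('top0');P=cloud(c)
hsv=cv2.cvtColor(c['frame'],cv2.COLOR_RGB2HSV)
b=((hsv[...,0]>100)&(hsv[...,0]<130)&(hsv[...,1]>120)&(P[...,2]<.3)); b[:,:240]=0
q=P[b];print(q.min(0),q.max(0)); h=q[q[:,2]>.12];print('high',h.min(0),h.max(0))
s=monitor.read_state();M=R.from_rotvec(s['tcp_rot']);print(M.as_matrix())
psi=np.arctan2(-.0674,.4327);ex=np.array([np.cos(psi),np.sin(psi),0]);ey=np.array([-ex[1],ex[0],0])
O=np.array([.5292,.0345,0])+.02*ex
for o,z in((.066,.142),(.075,.12),(.078,.097),(.074,.074)):
    p=O-o*ex+.109*ey+[0,0,z];print('pad',p,'delta',p-s['tool_pos'])
T=R.from_matrix(np.stack([[0,0,-1],ey,np.cross([0,0,-1],ey)],1))
for t in (T,T*R.from_euler('x',180,degrees=True)): print((t*M.inv()).as_rotvec(degrees=True))
E
```

```text
[0.2631 0.0346 0.0598] [0.4242 0.1607 0.1527]
high [0.2663 0.0496 0.12  ] [0.4081 0.1411 0.1527]
[[-0.0008  0.4321 -0.9018]
 [ 0.0019 -0.9018 -0.4321]
 [-1.     -0.0021 -0.0001]]
pad [0.5005 0.1493 0.142 ] delta [ 0.2091  0.7575 -0.11  ]
pad [0.4916 0.1507 0.12  ] delta [ 0.2002  0.7588 -0.132 ]
pad [0.4887 0.1511 0.097 ] delta [ 0.1973  0.7593 -0.155 ]
pad [0.4926 0.1505 0.074 ] delta [ 0.2012  0.7587 -0.178 ]
[  0.0173  -0.157  145.5483]
[ -0.1198  -0.0132 -34.4517]
```

>>> {"op": "play_rows", "data": {"deltas": [{"x": 6, "y": 24, "z": 5, "wz": 5, "fingers": 1}, {"x": 19, "y": 71, "z": 10, "wz": 14, "fingers": 1}, {"x": 32, "y": 118, "z": 10, "wz": 23, "fingers": 1}, {"x": 44, "y": 166, "z": 10, "wz": 32, "fingers": 1}, {"x": 57, "y": 213, "z": 10, "wz": 41, "fingers": 1}, {"x": 69, "y": 261, "z": 10, "wz": 50, "fingers": 1}, {"x": 82, "y": 308, "z": 10, "wz": 59, "fingers": 1}, {"x": 95, "y": 355, "z": 10, "wz": 68, "fingers": 1}, {"x": 107, "y": 403, "z": 10, "wz": 77, "fingers": 1}, {"x": 120, "y": 450, "z": 10, "wz": 86, "fingers": 1}, {"x": 133, "y": 497, "z": 10, "wz": 95, "fingers": 1}, {"x": 145, "y": 545, "z": 10, "wz": 104, "fingers": 1}, {"x": 158, "y": 592, "z": 10, "wz": 113, "fingers": 1}, {"x": 171, "y": 640, "z": 10, "wz": 122, "fingers": 1}, {"x": 183, "y": 687, "z": 5, "wz": 131, "fingers": 1}, {"x": 196, "y": 734, "z": 0, "wz": 140, "fingers": 1}, {"x": 202, "y": 758, "z": 0, "wz": 145.5, "fingers": 1}, {"x": 202, "y": 758, "z": 0, "wz": 145.5, "fingers": 1}, {"x": 202, "y": 758, "z": 0, "wz": 145.5, "fingers": 1}], "grip_force": 30}}

```text
schema error: expected keys wx, wy, wz, x, y, z, fingers
```

```bash
python3 - <<'E'
from h import *
c=snap('side','side1');snap('top','top1')
cv2.imwrite('pics/side1z.png',cv2.resize(c['frame'][130:330,200:460,::-1],None,fx=3,fy=3,interpolation=cv2.INTER_CUBIC))
print(monitor.read_state())
E
```

```text
{'time': 0.2, 'q': array([-1.16090921e+00,  2.64490379e-01,  1.60487596e+00, -5.05549460e-06,
        1.27370040e+00, -3.68888273e-02]), 'joint_vel': array([-5.45056453e-04, -2.60309915e-03, -4.49462966e-03,  1.43085029e-03,
       -2.20661222e-04, -4.38550929e-05]), 'joint_torque': array([ 8.01555834e-04, -5.15188837e+01, -3.67437923e+01, -5.28836017e-05,
        8.98388011e-03,  1.21831616e-05]), 'tool_pos': array([ 0.29147034, -0.608343  ,  0.25240805]), 'tcp_rot': array([ 1.97396574,  0.44997548, -1.97452871]), 'wrist_force': array([ 0.55988442, -0.41433691, -0.68279972]), 'torque': array([-0.04547555,  0.08473646,  0.05409932]), 'width': 1.0039680717083572}
```

View pics/side1z.png

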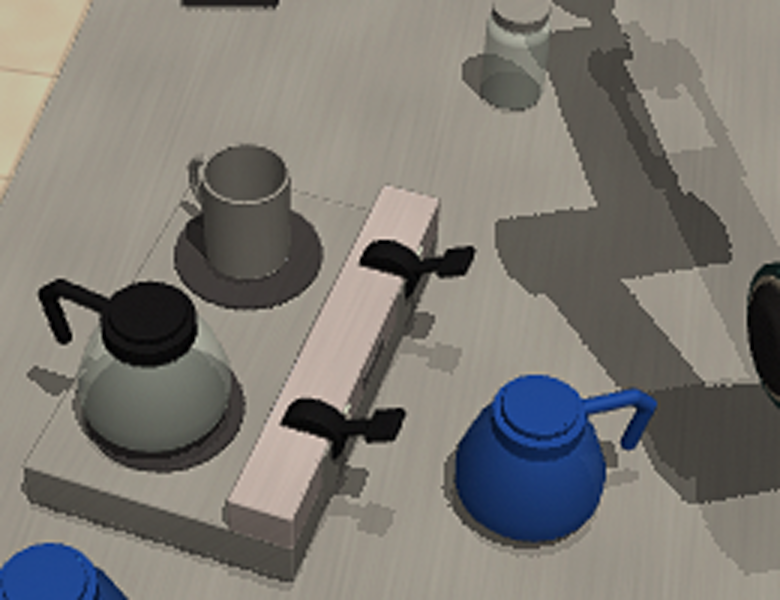

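View pics/top1.png

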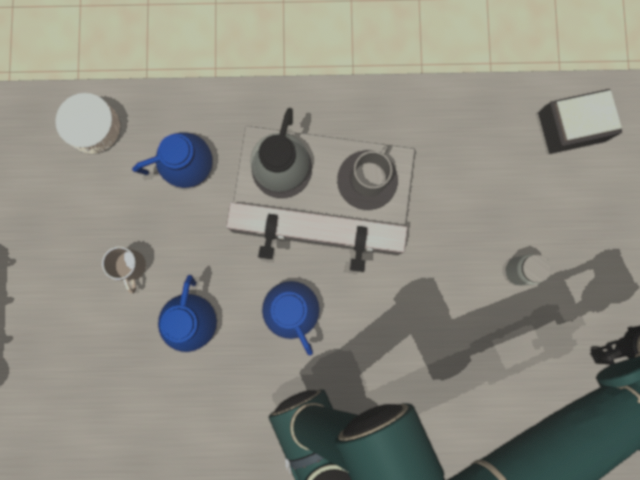

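The move was refused, so nothing has moved. Every row needs all seven keys.

>>> {"op": "play_rows", "data": {"deltas": [{"wx": 0, "wy": 0, "x": 6, "y": 24, "z": 5, "wz": 5, "fingers": 1}, {"wx": 0, "wy": 0, "x": 19, "y": 71, "z": 10, "wz": 14, "fingers": 1}, {"wx": 0, "wy": 0, "x": 32, "y": 118, "z": 10, "wz": 23, "fingers": 1}, {"wx": 0, "wy": 0, "x": 44, "y": 166, "z": 10, "wz": 32, "fingers": 1}, {"wx": 0, "wy": 0, "x": 57, "y": 213, "z": 10, "wz": 41, "fingers": 1}, {"wx": 0, "wy": 0, "x": 69, "y": 261, "z": 10, "wz": 50, "fingers": 1}, {"wx": 0, "wy": 0, "x": 82, "y": 308, "z": 10, "wz": 59, "fingers": 1}, {"wx": 0, "wy": 0, "x": 95, "y": 355, "z": 10, "wz": 68, "fingers": 1}, {"wx": 0, "wy": 0, "x": 107, "y": 403, "z": 10, "wz": 77, "fingers": 1}, {"wx": 0, "wy": 0, "x": 120, "y": 450, "z": 10, "wz": 86, "fingers": 1}, {"wx": 0, "wy": 0, "x": 133, "y": 497, "z": 10, "wz": 95, "fingers": 1}, {"wx": 0, "wy": 0, "x": 145, "y": 545, "z": 10, "wz": 104, "fingers": 1}, {"wx": 0, "wy": 0, "x": 158, "y": 592, "z": 10, "wz": 113, "fingers": 1}, {"wx": 0, "wy": 0, "x": 171, "y": 640, "z": 10, "wz": 122, "fingers": 1}, {"wx": 0, "wy": 0, "x": 183, "y": 687, "z": 5, "wz": 131, "fingers": 1}, {"wx": 0, "wy": 0, "x": 196, "y": 734, "z": 0, "wz": 140, "fingers": 1}, {"wx": 0, "wy": 0, "x": 202, "y": 758, "z": 0, "wz": 145.5, "fingers": 1}, {"wx": 0, "wy": 0, "x": 202, "y": 758, "z": 0, "wz": 145.5, "fingers": 1}, {"wx": 0, "wy": 0, "x": 202, "y": 758, "z": 0, "wz": 145.5, "fingers": 1}], "grip_force": 30}}

```text
time: 2.58
tool_pos: [0.4933, 0.1487, 0.2531]
tcp_rot: [0.122, 1.568, -0.123]
wrist_force: [0.6, -0.6, 0.9]
width: 0.001
```

```bash
python3 - <<'E'
from h import *
c=snap('side','side2');snap('top','top2')
cv2.imwrite('pics/side2z.png',cv2.resize(c['frame'][130:330,200:460,::-1],None,fx=3,fy=3,interpolation=cv2.INTER_CUBIC))
print(monitor.read_state())
E
```

```text
{'time': 2.675, 'q': array([ 2.43786095e-01, -4.03484483e-02,  1.94037762e+00, -3.61835044e-04,
        1.24172927e+00, -1.16970781e+00]), 'joint_vel': array([-0.00438898, -0.00421887, -0.00035928,  0.00245204, -0.00084796,
       -0.0030045 ]), 'joint_torque': array([ 3.21162986e-01, -3.39198983e+01, -3.64132798e+01,  1.72477931e-02,
       -4.20448967e-03,  4.53122717e-03]), 'tool_pos': array([0.49342985, 0.1482762 , 0.25329632]), 'tcp_rot': array([ 0.12313449,  1.56731844, -0.12372765]), 'wrist_force': array([-0.38726829, -0.51402251,  0.69244754]), 'torque': array([0.00531342, 0.02914481, 0.01339905]), 'width': 0.0020198773800650808}
```

View pics/side2z.png

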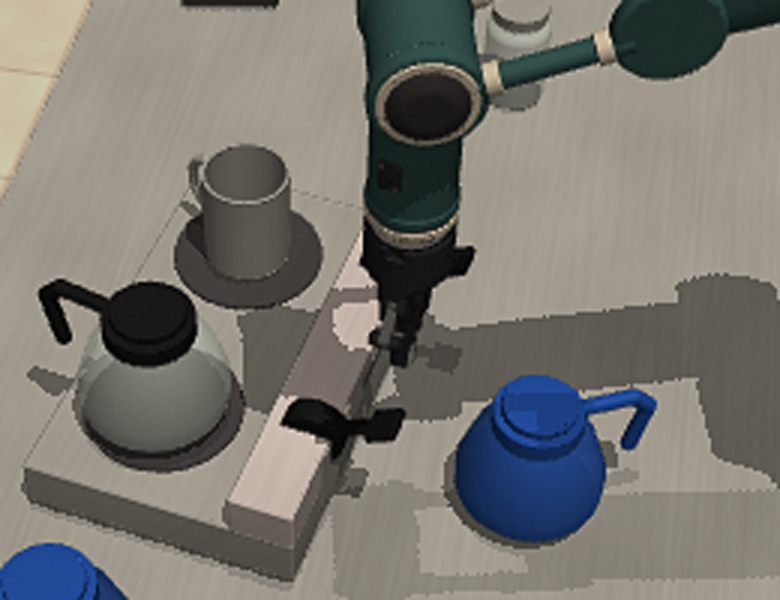

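View pics/top2.png

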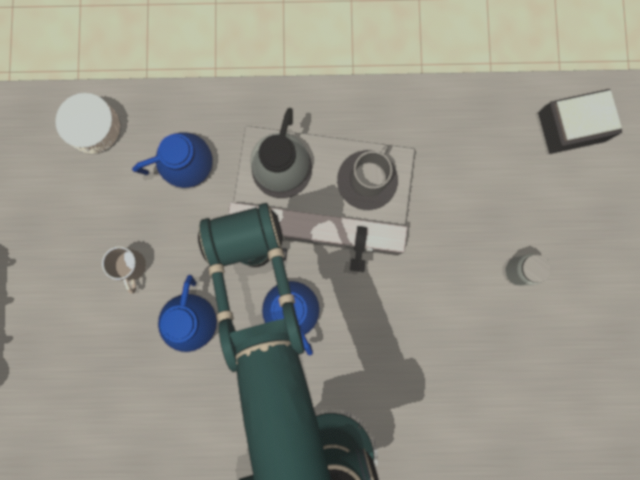

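Side picture: the shut fingers hang above the left pad with the tip at about (402,360) in the crop, and the lever is still at rest. Top picture: a wrist link passes over the blue pot, so I'll check that clearance before descending.

```bash
python3 - <<'E'
from h import *
np.set_printoptions(suppress=True,precision=3)
c=load('top2');P=cloud(c)
for u,v in((284,285),(290,320),(222,300),(262,345),(280,260),(265,210)): print(u,v,P[v,u])
c=load('side2');P=cloud(c)
# points of arm near tool: lowest z
m=(P[...,2]>.2)&(P[...,0]>.25)&(P[...,1]>-.05)&(P[...,2]<.7)
q=P[m]
for lo in np.arange(.25,.65,.04):
    k=q[(q[:,0]>=lo)&(q[:,0]<lo+.04)]
    if len(k): print(round(lo,2),k[:,2].min(),k[:,2].max())
m=(P[...,2]>.2)&(P[...,2]<.3)&(P[...,0]>.4)
q=P[m];print('tip',q[q[:,2].argmin()])
E
```

```text
284 285 [0.41  0.076 0.623]
290 320 [0.357 0.065 0.673]
222 300 [0.388 0.172 0.622]
262 345 [0.323 0.104 0.688]
280 260 [0.45  0.083 0.606]
265 210 [0.529 0.105 0.616]
0.25 0.6112548715368522 0.6998215863681121
0.29 0.5940379168986913 0.6998816440963729
0.33 0.5967149563113003 0.6847489470093105
0.37 0.5997968577305788 0.6664042852692518
0.41 0.552314276352819 0.6222971906493262
0.45 0.23278400954978817 0.625543012717278
0.49 0.2320321231084248 0.6241231043624976
0.53 0.4033324733276997 0.6165096629837802
tip [ 1.848 -0.669  0.2  ]
```

Clearance is ample: the links are above 0.55 m and the fingertip is at about 0.231 m. I'll descend to just above the pad.

>>> {"op": "play_rows", "data": {"deltas": [{"wx": 0, "wy": 0, "wz": 0, "x": -1, "y": 2, "z": -20, "fingers": 1}, {"wx": 0, "wy": 0, "wz": 0, "x": -1, "y": 2, "z": -50, "fingers": 1}, {"wx": 0, "wy": 0, "wz": 0, "x": -1, "y": 2, "z": -72, "fingers": 1}, {"wx": 0, "wy": 0, "wz": 0, "x": -1, "y": 2, "z": -78, "fingers": 1}, {"wx": 0, "wy": 0, "wz": 0, "x": -1, "y": 2, "z": -78, "fingers": 1}]}}

```text
time: 3.3
tool_pos: [0.4927, 0.1506, 0.1755]
tcp_rot: [0.123, 1.567, -0.123]
wrist_force: [0.0, 0.5, 0.3]
width: 0.003
```

```bash
cat > look.py <<'E'
from h import *
import sys
np.set_printoptions(suppress=True,precision=4)
t=sys.argv[1];c=snap('side',t)
cv2.imwrite(f'pics/{t}z.png',cv2.resize(c['frame'][210:310,260:390,::-1],None,fx=6,fy=6,interpolation=cv2.INTER_CUBIC))
s=monitor.read_state();print(s['time'],s['tool_pos'],s['wrist_force'],s['width'])
E
python3 look.py s3
```

```text
3.35 [0.4932 0.1509 0.1762] [-0.1592 -0.5246  0.3071] -0.0036996717121400968
```

View pics/s3z.png

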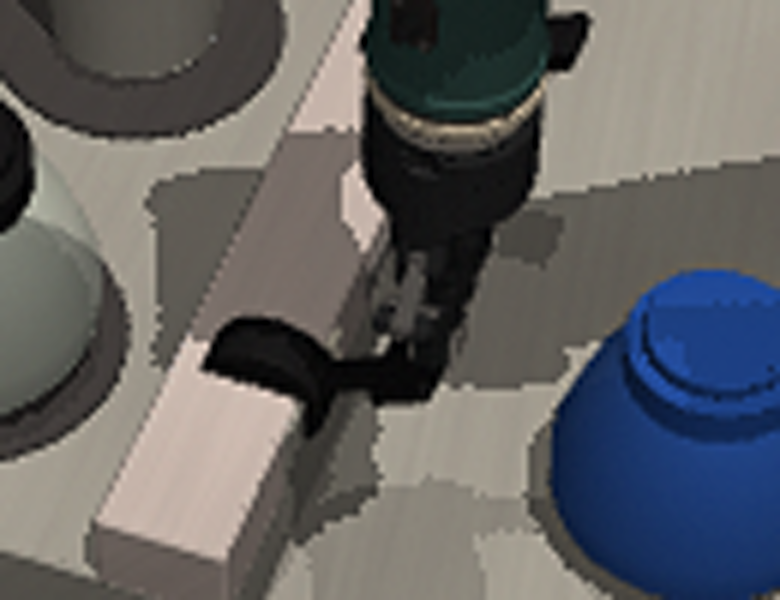

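The tip is at 0.154 m, just above the pad at about (415,370), with no contact yet. Pressing in stages now.

>>> {"op": "play_rows", "data": {"deltas": [{"wx": 0, "wy": 0, "wz": 0, "x": -0.5, "y": 0, "z": -6, "fingers": 1}, {"wx": 0, "wy": 0, "wz": 0, "x": -0.5, "y": 0, "z": -12, "fingers": 1}, {"wx": 0, "wy": 0, "wz": 0, "x": -0.5, "y": 0, "z": -18, "fingers": 1}, {"wx": 0, "wy": 0, "wz": 0, "x": -0.5, "y": 0, "z": -24, "fingers": 1}, {"wx": 0, "wy": 0, "wz": 0, "x": -0.5, "y": 0, "z": -30, "fingers": 1}, {"wx": 0, "wy": 0, "wz": 0, "x": -0.5, "y": 0, "z": -36, "fingers": 1}, {"wx": 0, "wy": 0, "wz": 0, "x": -0.5, "y": 0, "z": -42, "fingers": 1}, {"wx": 0, "wy": 0, "wz": 0, "x": -0.5, "y": 0, "z": -48, "fingers": 1}, {"wx": 0, "wy": 0, "wz": 0, "x": -0.5, "y": 0, "z": -54, "fingers": 1}, {"wx": 0, "wy": 0, "wz": 0, "x": -0.5, "y": 0, "z": -54, "fingers": 1}]}}

```text
time: 4.6
tool_pos: [0.4913, 0.1518, 0.1216]
tcp_rot: [0.123, 1.569, -0.122]
wrist_force: [-4.6, 2.3, 5.2]
width: -0.001
```

```bash
python3 look.py s4
```

```text
4.65 [0.4913 0.1518 0.1217] [-4.1933  1.2069  4.3138] -0.0004977687810929994
```

View pics/s4z.png

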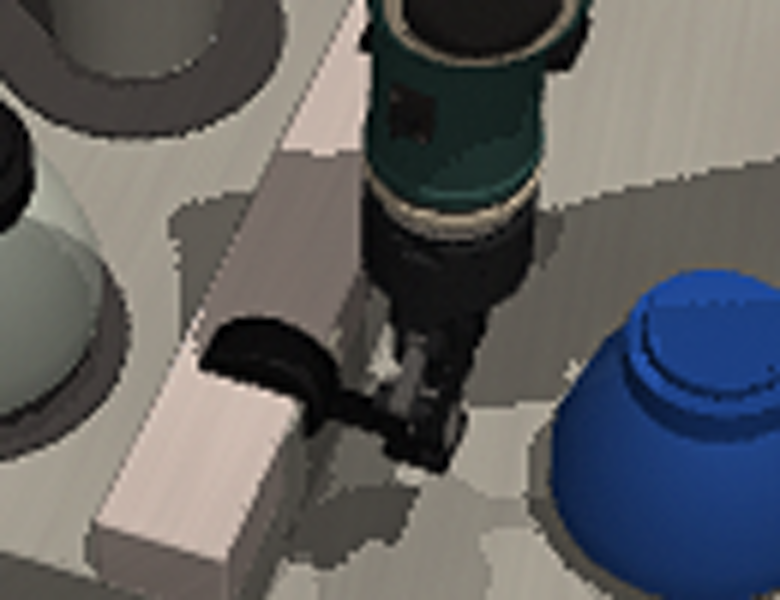

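The finger sits on the pad at about (425,440), with the lever slightly below level, near the second notch. The pushback is about 5 N. I'll keep going in smaller steps.

>>> {"op": "play_rows", "data": {"deltas": [{"wx": 0, "wy": 0, "wz": 0, "x": 0, "y": 0, "z": -4, "fingers": 1}, {"wx": 0, "wy": 0, "wz": 0, "x": 0, "y": 0, "z": -8, "fingers": 1}, {"wx": 0, "wy": 0, "wz": 0, "x": 0, "y": 0, "z": -12, "fingers": 1}, {"wx": 0, "wy": 0, "wz": 0, "x": 0, "y": 0, "z": -14, "fingers": 1}]}}

```text
time: 5.15
tool_pos: [0.4924, 0.1518, 0.1089]
tcp_rot: [0.122, 1.567, -0.121]
wrist_force: [-4.9, 0.3, 9.3]
width: -0.001
```

>>> {"op": "play_rows", "data": {"deltas": [{"wx": 0, "wy": 0, "wz": 0, "x": 0, "y": 0, "z": -2, "fingers": 1}, {"wx": 0, "wy": 0, "wz": 0, "x": 0, "y": 0, "z": -2, "fingers": 1}]}}

```text
time: 5.4
tool_pos: [0.4928, 0.1517, 0.1069]
tcp_rot: [0.122, 1.566, -0.121]
wrist_force: [-3.9, -0.6, 8.1]
width: -0.002
```

>>> {"op": "play_rows", "data": {"deltas": [{"wx": 0, "wy": 0, "wz": 0, "x": 0, "y": 0, "z": -2, "fingers": 1}, {"wx": 0, "wy": 0, "wz": 0, "x": 0, "y": 0, "z": -2, "fingers": 1}]}}

```text
time: 5.65
tool_pos: [0.4931, 0.1517, 0.1049]
tcp_rot: [0.122, 1.565, -0.121]
wrist_force: [-1.9, 0.1, 6.8]
width: 0.001
```

>>> {"op": "play_rows", "data": {"deltas": [{"wx": 0, "wy": 0, "wz": 0, "x": 0, "y": 0, "z": -2, "fingers": 1}, {"wx": 0, "wy": 0, "wz": 0, "x": 0, "y": 0, "z": -2, "fingers": 1}]}}

```text
time: 5.9
tool_pos: [0.4935, 0.1516, 0.103]
tcp_rot: [0.122, 1.564, -0.121]
wrist_force: [-0.7, -0.2, 6.1]
width: 0.001
```

```bash
python3 look.py s5
```

```text
5.95 [0.4935 0.1516 0.103 ] [-1.5855 -1.5866  6.9217] -0.0012100560830498662
```

View pics/s5z.png

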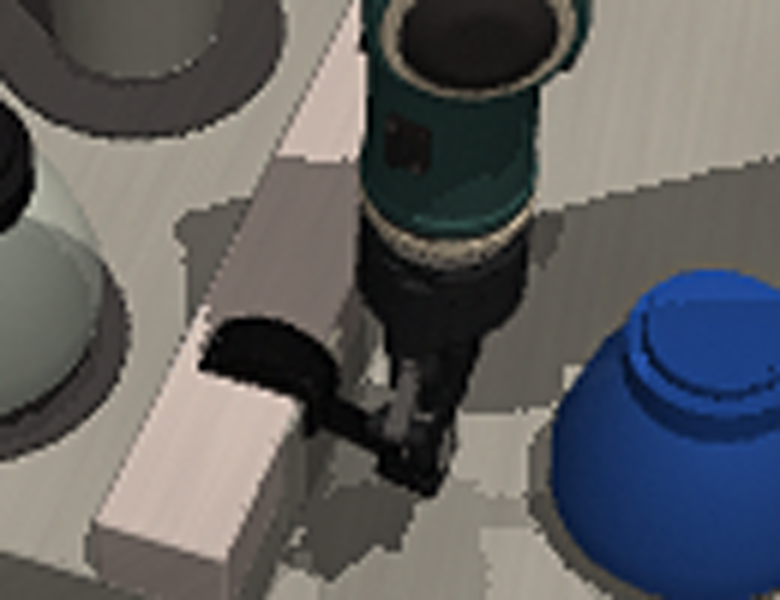

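The force peaked at about 9 N near TCP z 0.109 and is now falling, so the third click has passed. Next come fine steps into the notch.

>>> {"op": "play_rows", "data": {"deltas": [{"wx": 0, "wy": 0, "wz": 0, "x": 0, "y": 0, "z": -1.5, "fingers": 1}, {"wx": 0, "wy": 0, "wz": 0, "x": 0, "y": 0, "z": -1.5, "fingers": 1}, {"wx": 0, "wy": 0, "wz": 0, "x": 0, "y": 0, "z": -1.5, "fingers": 1}]}}

```text
time: 6.32
tool_pos: [0.4938, 0.1516, 0.1017]
tcp_rot: [0.122, 1.564, -0.121]
wrist_force: [-0.8, -1.4, 7.7]
width: 0.001
```

>>> {"op": "play_rows", "data": {"deltas": [{"wx": 0, "wy": 0, "wz": 0, "x": 0, "y": 0, "z": -1, "fingers": 1}, {"wx": 0, "wy": 0, "wz": 0, "x": 0, "y": 0, "z": -1, "fingers": 1}, {"wx": 0, "wy": 0, "wz": 0, "x": 0, "y": 0, "z": -1, "fingers": 1}]}}

```text
time: 6.7
tool_pos: [0.4941, 0.1516, 0.1008]
tcp_rot: [0.122, 1.563, -0.121]
wrist_force: [0.2, -1.7, 7.4]
width: -0.0
```

```bash
python3 look.py s6; python3 - <<'E'
from h import *
np.set_printoptions(suppress=True,precision=4)
psi=np.arctan2(-.0674,.4327);ex=np.array([np.cos(psi),np.sin(psi),0]);ey=np.array([-ex[1],ex[0],0])
O=np.array([.5292,.0345,0])+.02*ex
fs=np.mean([monitor.read_state()['wrist_force'] for _ in range(1)],0)
for t in('side0','s4','s5','s6'):
    c=load(t);P=cloud(c);q=(P-O)
    X=-(q@ex);Y=q@ey;Z=P[...,2]
    dark=c['frame'].max(-1)<60
    # lever's near (left) face and pad: visible from left
    m=dark&(Y>.105)&(Y<.14)&(X>.036)&(X<.1)&(Z>.03)&(Z<.17)
    for lo in np.arange(.036,.096,.006):
        k=m&(X>=lo)&(X<lo+.006)
        if k.sum()>2: print(t,round(lo,3),k.sum(),'z',np.percentile(Z[k],[5,50,95]),'y',np.median(Y[k]))
E
```

```text
6.75 [0.4941 0.1516 0.1008] [-0.7699 -1.4978  6.9876] 0.0005945102922195603
side0 0.036 11 z [0.1226 0.1291 0.1329] y 0.1116730876903067
side0 0.042 8 z [0.1293 0.134  0.1361] y 0.11491026513185865
side0 0.048 16 z [0.1305 0.1358 0.1408] y 0.11818417426821749
side0 0.054 15 z [0.1351 0.1409 0.1448] y 0.11933803723050457
side0 0.06 16 z [0.1387 0.1417 0.1452] y 0.1197036753630433
side0 0.066 12 z [0.1428 0.1457 0.15  ] y 0.11785170013842029
side0 0.072 15 z [0.1386 0.1447 0.1496] y 0.11674288977506615
s4 0.036 5 z [0.0938 0.0977 0.1019] y 0.10925448997687956
s4 0.042 9 z [0.0962 0.1005 0.104 ] y 0.11610092184347895
s4 0.048 9 z [0.0922 0.0985 0.1003] y 0.11201003055856613
s4 0.054 13 z [0.0937 0.0984 0.1031] y 0.1186230923109213
s4 0.06 17 z [0.0907 0.0976 0.1621] y 0.11959559369511592
s4 0.066 12 z [0.0922 0.0987 0.1293] y 0.12154645103720349
s4 0.072 20 z [0.0945 0.1106 0.1654] y 0.1249041257933565
s4 0.078 32 z [0.0923 0.1209 0.1651] y 0.12270945395876451
s4 0.084 23 z [0.0955 0.1461 0.1638] y 0.12228556731821687
s4 0.09 4 z [0.1621 0.1667 0.1682] y 0.12038346466841116
s5 0.036 13 
[... 342 characters left out ...]
0.072 25 z [0.0741 0.0912 0.1439] y 0.12375612773641022
s5 0.078 31 z [0.072  0.1232 0.1631] y 0.12335896021814358
s5 0.084 27 z [0.1242 0.1484 0.1671] y 0.12504172877698325
s6 0.036 8 z [0.0806 0.0848 0.0885] y 0.11231762889500767
s6 0.042 5 z [0.0765 0.0826 0.0854] y 0.11427292561617035
s6 0.048 9 z [0.0748 0.0794 0.0851] y 0.11846104238214501
s6 0.054 13 z [0.0719 0.0825 0.1096] y 0.12061488894519441
s6 0.06 14 z [0.0691 0.0762 0.0835] y 0.12042487699588239
s6 0.066 15 z [0.0681 0.0796 0.1077] y 0.12165636466696152
s6 0.072 26 z [0.071  0.0825 0.1395] y 0.12284570010810883
s6 0.078 29 z [0.0695 0.1275 0.1615] y 0.12343424474766047
s6 0.084 24 z [0.1212 0.148  0.1663] y 0.12522721766342512
```

View pics/s6z.png

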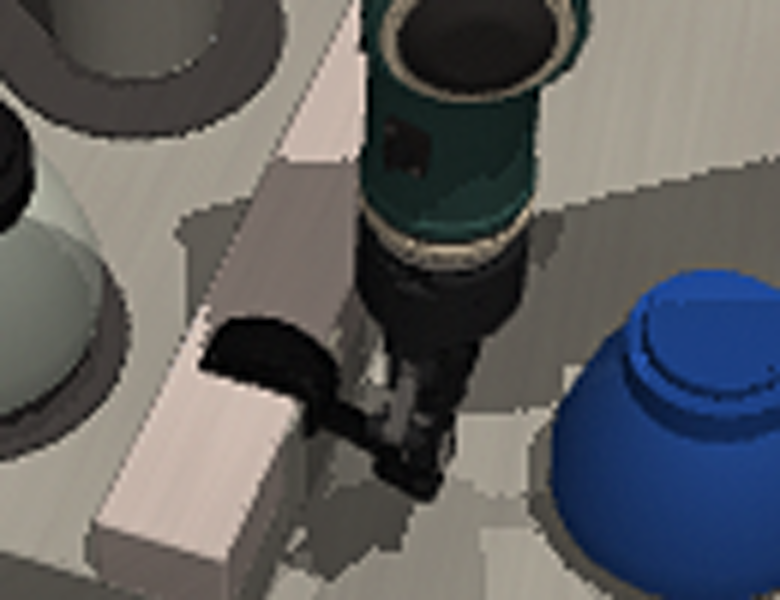

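```bash
python3 - <<'E'
from h import *
from scipy.optimize import brentq
np.set_printoptions(suppress=True,precision=3)
psi=np.arctan2(-.0674,.4327);ex=np.array([np.cos(psi),np.sin(psi),0]);ey=np.array([-ex[1],ex[0],0])
O=np.array([.5292,.0345,0])+.02*ex
s=monitor.read_state();d=s['tool_pos']-O;out=-(d@ex);print('out,y',out,d@ey)
tz=s['tool_pos'][2]-.022
for e in(.011,.0145,.008):
    def f(th):
        a=.5-th; x=out-e; n=.0052; u=(x+n*np.sin(a))/np.cos(a); return .1+u*np.sin(a)+n*np.cos(a)-tz
    print('contact est',e,brentq(f,.5,1.2))
def proj(c,p):
    q=(c['view']@np.append(p,1))[:3];q=c['K']@q;return q[:2]/q[2]
for t,ths in(('side0',[0]),('s4',[.5,.6]),('s5',[.8,.85,.9]),('s6',[.8,.85,.9,.95,1.0])):
    c=load(t)
    for th in ths:
        a=.5-th;L=[]
        for u,n,w in((.094,-.0048,.018),(.094,.0052,.018),(.062,-.0048,.018),(.062,.0052,.018)):
            o=u*np.cos(a)-n*np.sin(a);z=.1+u*np.sin(a)+n*np.cos(a)
            L.append((proj(c,O-o*ex+(.109+w)*ey+[0,0,z])-[260,210])*6)
        print(t,th,*L)
for t in('side0','s6'):
    c=load(t);im=cv2.resize(c['frame'][255:305,300:350,::-1],None,fx=12,fy=12,interpolation=cv2.INTER_CUBIC)
    cv2.imwrite(f'pics/{t}zz.png',cv2.convertScaleAbs(im,alpha=2.2))
E
```

```text
out,y 0.07272949864272427 0.11027322904524549
contact est 0.011 0.910047089500366
contact est 0.0145 0.9326278364424083
contact est 0.008 0.8924213990700857
side0 0 [443.662 408.206] [434.375 393.372] [383.945 411.805] [374.549 397.144]
s4 0.5 [458.474 474.182] [459.452 461.178] [392.845 454.896] [393.515 441.857]
s4 0.6 [455.623 485.672] [458.634 473.448] [390.828 462.404] [393.526 450.102]
s5 0.8 [444.416 506.032] [451.304 495.697] [383.169 475.702] [389.77  465.218]
s5 0.85 [440.525 510.51 ] [448.329 500.706] [380.534 478.624] [388.064 468.658]
s5 0.9 [436.221 514.723] [444.915 505.472] [377.624 481.371] [386.062 471.945]
s6 0.8 [444.416 506.032] [451.304 495.697] [383.169 475.702] [389.77  465.218]
s6 0.85 [440.525 510.51 ] [448.329 500.706] [380.534 478.624] [388.064 468.658]
s6 0.9 [436.221 514.723] [444.915 505.472] [377.624 481.371] [386.062 471.945]
s6 0.95 [431.517 518.663] [441.076 509.983] [374.45  483.938] [383.769 475.073]
s6 1.0 [426.428 522.322] [436.822 514.231] [371.018 486.318] [381.193 478.034]
```

View pics/s6zz.png

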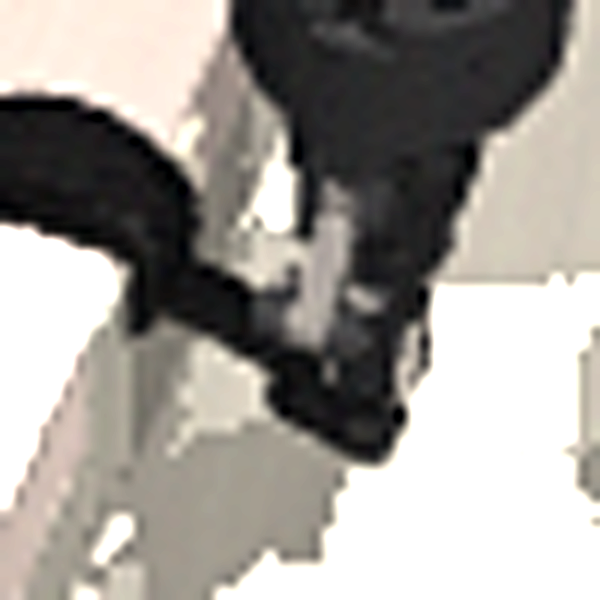

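View pics/side0zz.png

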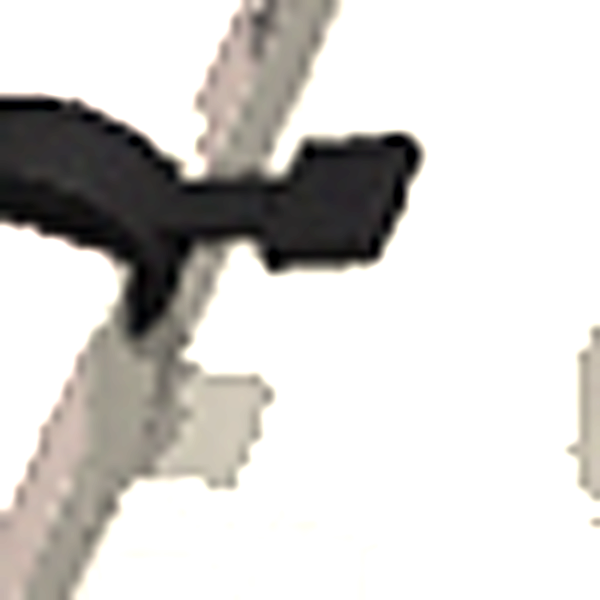

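```bash
cat > edge.py <<'E'
from h import *
import sys
np.set_printoptions(suppress=True,precision=2)
psi=np.arctan2(-.0674,.4327);ex=np.array([np.cos(psi),np.sin(psi),0]);ey=np.array([-ex[1],ex[0],0])
O=np.array([.5292,.0345,0])+.02*ex
def proj(c,p):
    q=(c['view']@np.append(p,1))[:3];q=c['K']@q;return q[:2]/q[2]
def pred(c,th,u):
    a=.5-th;n=-.0048;o=u*np.cos(a)-n*np.sin(a);z=.1+u*np.sin(a)+n*np.cos(a)
    return proj(c,O-o*ex+(.127)*ey+[0,0,z])
cols=np.arange(324,330)
def edge(c):
    g=c['frame'].astype(float).mean(-1);ys=[]
    for u in cols:
        col=g[:,u]
        # lowest dark run in the window, search upward from bottom
        v=305
        while col[v]>60: v-=1
        bg=col[v+3];dk=col[v-1];t=(bg+dk)/2
        for w in range(v-1,v+4):
            if col[w]<=t<col[w+1]: ys.append(w+(t-col[w])/(col[w+1]-col[w]));break
        else: ys.append(np.nan)
    return np.array(ys)
def model(c,th):
    a,b=pred(c,th,.062),pred(c,th,.094);return a[1]+(cols+2-a[0])*(b[1]-a[1])/(b[0]-a[0])
c0=load('side0');e0=edge(c0);off=np.nanmedian(e0-model(c0,0));print('rest',e0,off)
for t in sys.argv[1:]:
    c=load(t);e=edge(c);print(t,e,'slope',np.polyfit(cols,e,1)[0])
    for th in(.8,.85,.9,.95,1.):
        m=model(c,th)+off;print(th,'resid',np.nanmedian(e-m),'slope',np.polyfit(cols,m,1)[0])
E
python3 edge.py s5 s6
```

```text
rest [276.99 277.02 277.   277.   277.02 276.6 ] -1.411599153073098
s5 [289.44 289.9  290.46 290.47 291.43 293.04] slope 0.6462605647291262
0.8 resid 0.5121135631667357 slope 0.4952045048994661
0.85 resid -0.34787511284633865 slope 0.5315082093326804
0.9 resid -1.235340267296607 slope 0.5691780062690568
0.95 resid -2.164449092308047 slope 0.6084919774974532
1.0 resid -3.142966001074342 slope 0.6497702814157092
s6 [289.95 290.42 290.96 291.63 292.26 293.16] slope 0.6347459540977941
0.8 resid 1.1274083752962838 slope 0.4952045048994661
0.85 resid 0.2640494868572887 slope 0.5315082093326804
0.9 resid -0.6234156675929512 slope 0.5691780062690568
0.95 resid -1.6128220337796506 slope 0.6084919774974532
1.0 resid -2.6197365168260376 slope 0.6497702814157092
```

>>> {"op": "play_rows", "data": {"deltas": [{"wx": 0, "wy": 0, "wz": 0, "x": 0, "y": 0, "z": -1, "fingers": 1}, {"wx": 0, "wy": 0, "wz": 0, "x": 0, "y": 0, "z": -1, "fingers": 1}, {"wx": 0, "wy": 0, "wz": 0, "x": 0, "y": 0, "z": -1, "fingers": 1}]}}

```text
time: 7.12
tool_pos: [0.4943, 0.1516, 0.0999]
tcp_rot: [0.122, 1.563, -0.121]
wrist_force: [-0.1, -0.8, 6.9]
width: 0.002
```

>>> {"op": "play_rows", "data": {"deltas": [{"wx": 0, "wy": 0, "wz": 0, "x": 0, "y": 0, "z": -1, "fingers": 1}, {"wx": 0, "wy": 0, "wz": 0, "x": 0, "y": 0, "z": -1, "fingers": 1}, {"wx": 0, "wy": 0, "wz": 0, "x": 0, "y": 0, "z": -1, "fingers": 1}]}}

```text
time: 7.5
tool_pos: [0.4945, 0.1515, 0.0991]
tcp_rot: [0.122, 1.562, -0.121]
wrist_force: [0.0, -2.1, 7.1]
width: 0.001
```

```bash
python3 look.py s7; python3 edge.py s7; for i in 1 2 3 4; do python3 look.py s7b|tail -1;done
```

```text
7.55 [0.4945 0.1515 0.0991] [ 0.4574 -1.1142  7.7318] 0.0009106824741241131
rest [276.99 277.02 277.   277.   277.02 276.6 ] -1.411599153073098
s7 [290.27 290.61 291.42 291.96 295.12 293.25] slope 0.826842249723034
0.8 resid 1.5199891972684725 slope 0.4952045048994661
0.85 resid 0.6311438555185305 slope 0.5315082093326804
0.9 resid -0.2838923229898853 slope 0.5691780062690568
0.95 resid -1.2256401763945064 slope 0.6084919774974532
1.0 resid -2.2822091047924573 slope 0.6497702814157092
7.6 [0.4945 0.1515 0.0991] [-0.5153 -1.2847  6.8976] 0.0002230663180207374
7.65 [0.4945 0.1515 0.0991] [-0.0688 -1.3836  8.309 ] -0.001971563117757575
7.7 [0.4945 0.1515 0.0991] [-0.063  -1.1181  7.6569] 0.0009226409074632267
7.75 [0.4945 0.1515 0.0991] [-0.122  -1.5909  8.2181] 0.0018760327761556173
```

View pics/s7z.png

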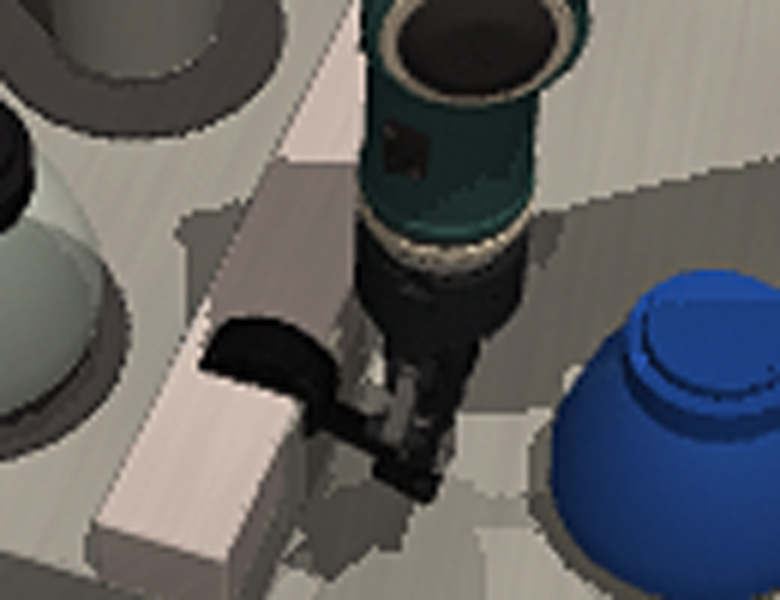

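```bash
python3 - <<'E'
from h import *
a=load('side0');c=snap('side','s8');snap('top','t8')
d=cv2.absdiff(a['frame'],c['frame']).max(-1)
print(monitor.read_state()['wrist_force'])
E
```

```text
[ 0.21183153 -1.76784965  7.26196667]
```

View pics/s8.png

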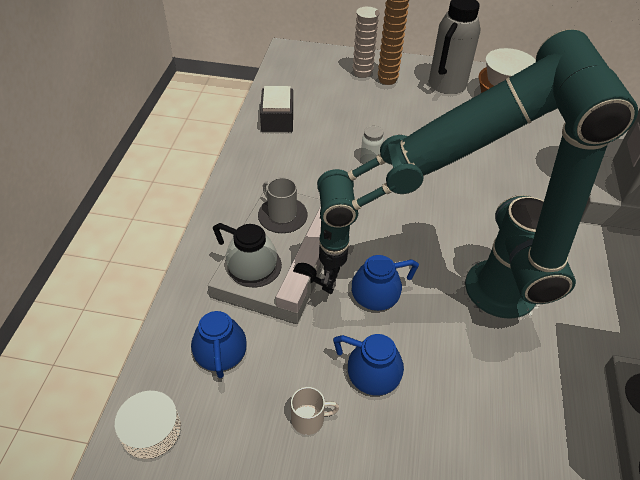

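The lever is held down at (330,285). The carafe, jug, blue pots, mug and sugar jar all stand where they did, so I'm handing in.

```bash
python3 -c "
from workcell import finish_job;print(finish_job())"
```

```text
the job is handed in; nothing more can be done
None
```

The left dial's lever, which belongs to the carafe's plate, is pressed past its first two clicks into the third notch. I handed the job in at about 8 s with the shut fingers still holding it there.

- **Force:** The upward force peaked near 9 N at the third click, then settled at about 7 to 8 N. There was no steep rise, so it isn't pressed hard against the stop.
- **Angle:** My two main estimates put the dial at about 0.93 rad (from fingertip height) and 0.885 rad (from the pad's edge in the picture), on either side of the notch at 0.90. The slope of that same edge disagreed: it read about 0.97 rad in the picture before last and came out above 1.0 in the final one. That fit uses only a few pixels and had an outlier, so I set it aside.
- **Surroundings:** In the last side view, the carafe, jug, blue pots, mug and sugar jar look unmoved. The arm hides the other dial in that view, so I couldn't check it there, but the gripper never went near it.
- **Refused call:** The first move call was refused for missing keys and moved nothing.

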